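# Fasten the photoreactor lid and hold its sprung viewing shutter half open

## Task

The photoreactor's lid is down but not yet fastened: swing the hasp on its front deck over the staple and press it down flat on the lid. Only then take the black grip of the spring-closed viewing shutter and slide the shutter half open (pointer at the middle one of the three marks, window half uncovered) without letting it snap back; keep holding the grip there - the program finishes while your fingers are still holding it against the spring. The lid must stay shut and the vial on the deck and the other glassware and things on the bench stay where they are.

Things in the scene. Friction and masses are not known exactly. Their poses are not given: they have to be found in the camera images.
- reactor: Photoreactor, a heavy fixed white case 240 (x) x 280 (y) x 130 mm high. Origin: centre of its underside; x points from its front (controls, nearer the robot) to its back, y to its left as seen from the robot; turned by up to 0.4 rad. The front 50 mm of its top is a fixed deck with the hasp's hinge; the rest, level with the deck at z = 130, is the lid. Offsets below: this frame, mm.
- lid (a joint): The white lid, hinged along the back edge: rad, 0 = shut, positive = raised. It lies shut by its own weight (0.9 kg) and is to stay shut.
- hasp (a joint): Angle (rad) of the steel hasp strap: 0 = flat on the lid, pointing to the back, over the staple; 1.57 = upright; more = leaning forward to the robot (stop at 2.4). It starts from 1.35 to 2.1. The hinge is stiff (0.06 N m): the strap stays where it is left, also half-way, so press its curled end right down with a few N.
- hasp_hinge (a point): Middle of the hasp's hinge axis, which runs along the reactor's y. At (-95, 0, 134.5): 4.5 mm above the deck and 25 mm behind the case's front edge.
- hasp_tip (a point): Centre of the hasp strap's curled end, 72 mm from the hinge axis. The strap is 75 mm long, 34 wide (along y), 3 thick, with a slot 18 x 16 mm centred 38 mm from the hinge. When down, its upper side lies 6 mm and the top of the upturned curl (8 mm thick) 11 mm above the lid: press it down there, on the curl.
- staple (a point): Top of the steel staple on the lid, at (-57, 0, 142.7): a small bow of 4.4 mm rod, 13 mm wide along y, standing 13 mm above the lid; it comes through the strap's slot, standing 7 mm above the strap, when the hasp is down.
- shutter (a joint): Travel (m) of the aluminium viewing shutter on the lid: 0 = shut, positive = opening towards the reactor's +y, 0.06 = fully open stop; half open = 0.030. Two springs close it: 4 N at 0, rising by 0.2 N per mm to 10 N at half and 16 N at full travel (plus 0.4 N rubbing); let go, it snaps shut.
- grip: Black upright grip on the shutter, 45 (x) x 12 (y, the sliding direction) x 36 mm high. Origin: centre of its underside on the blade, at (45, 22 + travel, 134); axes parallel to the reactor's. A cross bar 12 mm high on the blade, 52 mm from the grip's centre on its -y side, moves with it; its +y side is free.
- grip_top (a point): Centre of the grip's top face, 36 mm above the grip's origin, at (45, 22 + travel, 170). Beside it two rails (8 mm above the lid) run along y at x = 4 and 87, and two spring barrels (17 mm above the lid) at x = -12 and 103: fingers have 30 mm to either side of the grip's centre in x.
- window (a point): Centre of the window in the lid, 54 (x) x 60 mm (y), at (45, 0, 130). Shut, the shutter covers it; half open, its half on the -y side is uncovered. On the front rail are three black marks, 30 mm apart along y (shut, half, fully open), read by a small brass pointer beside the grip.
- vial: Capped amber vial, 23 mm across, 48 mm high, standing on the deck about 80 to 110 mm to the left (+y) of the hasp. Leave alone. Origin: centre of its underside.
- beaker: Glass beaker, 70 mm across, 90 mm high, on the bench at the left side of the reactor. Leave alone. Origin: underside.
- amber_bottle: Amber reagent bottle, 60 mm across, 120 mm high, on the bench at the right side of the reactor. Leave alone. Origin: underside.
- tube_rack: Red test-tube rack with tubes, 120 x 100 x 95 mm, at the right of the bench. Leave alone. Origin: underside.
- flask: Round-bottomed flask on a cork ring, 84 mm across, 148 mm high, at the left of the bench. Leave alone. Origin: underside.
- syringe: Plastic syringe, 150 mm long, 30 mm wide, lying on the bench in front of the reactor. Leave alone. Origin: underside.
- wash_bottle: White wash bottle with a red cap, 74 mm across, 200 mm high, at the left of the bench. Leave alone. Origin: underside.

How it is judged:
By the outcome, as a careful person would: the job done as asked, in the order asked, and still so for the second after the job is handed in, while the arm keeps its last pose, push and grip.
It also fails if it takes over 51 s, if anything falls off the work surface, if the arm or the gripper's body presses on something with over 40 N, if the wrist force passes 120 N, or if a joint passes its speed limit or range.

## Robot

A 7-joint arm with a two-finger parallel gripper is mounted at the origin on the work surface. World frame = base frame: x ahead of the robot, y to its left, z up, the work surface at z = 0. Lengths are in m, angles in rad, forces in N, time in s.
With the tool pointing down it reaches from about 0.425 to 0.925 m from the base axis. Payload 6.8 kg.
Tool frame: the origin (TCP) lies on the centre line of the jaws, within the pads' length; the fingertips stand bot.tip_reach ahead of it and the grasp point (between the pads) lies 3 mm ahead of it (bot.tip_reach is the distance from the TCP to the fingertips, in m); z points along the fingers, y is the line along which they close (so a half turn about z gives the same grasp; the last joint's range is limited). The gripper opens to 85 mm and grips with 20 to 120 N. Pads are 22 mm wide; open, the fingers measure 114 mm over their backs; the gripper's body (76 mm by 85 mm) begins 54 mm behind the grasp point. The pads swing forward as they close: fully open they stand 13 mm farther back than shut.
Start: joints at [-1.292, 0.477, 0.022, 1.555, -0.011, 1.109, -0.083], TCP at [0.255, 0.625, 0.253] pointing down, gripper open.
Joint ranges: [-2.96, 2.96], [-0.34, 2.1], [-1.41, 1.46], [0.24, 2.44], [-1.37, 4.51], [0.17, 1.92], [-2.96, 2.96]. Speed limits (rad/s): [2.39, 2.39, 3.14, 3.14, 3.14, 3.14, 3.14].

## Interface

Orientations are given as a unit quaternion [w, x, y, z].
In Python, from station import bot gives the robot as it stands.
- The arm moves only by the tool jog_arm, never from a script. Its argument "deltas" is a list of rows, each a list of 7 numbers: the shift along the world's x, y, z in m, then the turn, a rotation vector about the world's x, y, z in rad, then the opening, from 0 (shut) to 1 (fully open). In form: [[x, y, z, rx, ry, rz, grip], ...]. A call has 1 to 10 rows; each row shifts and turns the commanded pose from where the row before left it; what a row does not reach is not made up. A row lasts 1/10 s, in which the tool goes at most 50 mm and 8.59 degrees, less where a joint would pass 70% of its speed; a pose out of reach is approached as far as the arm can. A call with a gripper value outside its range is refused whole. The fingers move at their own pace and stop on an object; "newtons" is the grip in N (left out, the last holds). Time passes only in rows, so rows that do not move let the fingers close. It gives the time, the measured TCP pose, the force, the opening and the grip force at its end, in the units of the state.
- bot.get_obs(): the state, without advancing time (a new reading comes with each control period).
- bot.read_camera(name): name is "scene" or "top" or "wrist"; returns a dict with "img" (420x560x3 uint8, red, green, blue), "K" (3x3 intrinsics, pixels), "eye" and "attitude" of the camera in the world. Camera axes: x right, y down, z forward; pixel columns grow to the right and rows downward; lengths in m; the calibration is good to about 2 mm. A picture is of the moment at which its call begins. There is no depth.
- bot.hand_in(): hands the job in; it is judged then, once.
The state is a dict: "t": time; "q": joint angles; "joint_vel": joint speeds; "joint_torque": joint torques, N m; "eef_pos": TCP position; "tool_rot": TCP orientation; "contact_force": force on the tool from outside, world axes, zero at the start; "torque": the same for the moment, N m; "gripper_width": opening from 0.0 (shut) to 1.0 (fully open); "grasp_force": force on a finger pad.
Only numpy, scipy, OpenCV 4.12 (cv2) and the standard library are available. Lean on these libraries where they do the work, as an engineer would, in place of code of your own. Each camera call takes 0.05 s, during which the arm holds its last target. There are 200 camera calls.

## Working session

There is one attempt and no reset: what is moved stays moved. The work goes in short steps, Python scripts to look and compute and a tool call to move; the robot and the scene stay as the last step left them, time stands still between calls to the robot, and variables do not carry over. Pictures are saved under pics/ and viewed, at most 10 in all, crops included, and the job is handed in when it is done.

Besides the shell and the picture viewer there is one more tool, called by a JSON object that holds its "name" and its "arguments". jog_arm: Moves the arm, as the interface text tells. Its arguments: {"type":"object","properties":{"deltas":{"type":"array"},"newtons":{"type":"number"}},"required":["deltas"]}

```bash
mkdir -p pics; ls; python3 - <<'E'
from station import bot
import cv2,numpy as np
print(bot.get_obs(), bot.tip_reach)
for n in ("scene","top"):
    c=bot.read_camera(n); cv2.imwrite(f"pics/{n}0.png",c["img"][:,:,::-1]); print(n,c["K"],c["eye"],c["attitude"])
    np.savez(f"{n}0.npz",**c)
E
```

```text
pics
{'t': 0.0, 'q': array([-1.29207253,  0.47782869,  0.02235049,  1.55643584, -0.01147309,
        1.10932861, -0.08312472]), 'joint_vel': array([ 1.46015291e-03, -4.30327869e-04,  7.93636493e-04, -8.18678531e-04,
        4.97951394e-05,  3.62661874e-04, -1.73683998e-03]), 'joint_torque': array([-4.34824406e-04, -5.96441281e+01,  1.60762802e+00, -2.81194550e+01,
        1.24472310e-02,  9.34324897e-03, -5.41729168e-07]), 'eef_pos': array([0.25445818, 0.62460315, 0.25231334]), 'tool_rot': array([-9.61319270e-05,  1.92208452e-01,  9.81353675e-01, -9.31123261e-04]), 'contact_force': array([ 0.10416832, -0.38579592,  0.67740799]), 'torque': array([ 0.01554731, -0.00081513, -0.10677263]), 'grasp_force': 0.0, 'gripper_width': 1.0009334510943775} 0.022
scene [[438.69927866   0.         279.6398538 ]
 [  0.         438.69927866 211.62140957]
 [  0.           0.           1.        ]] [ 1.45617524 -0.30267276  0.92080366] [-0.33720702  0.7298701   0.53929719 -0.25047874]
top [[397.97439095   0.         278.44335277]
 [  0.         397.97439095 208.9967751 ]
 [  0.           0.           1.        ]] [ 0.47074478 -0.00625387  1.36562271] [ 0.01827992 -0.69630951  0.71725083 -0.01923924]
```

View pics/scene0.png

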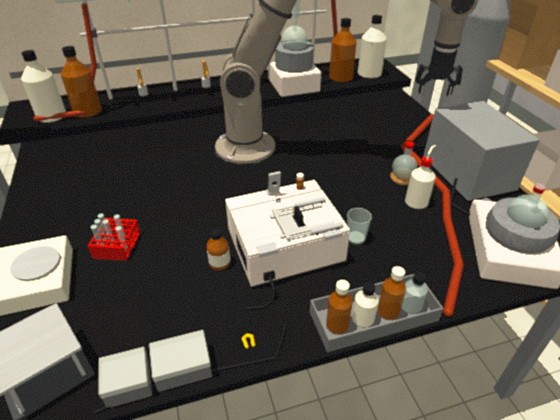

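View pics/top0.png

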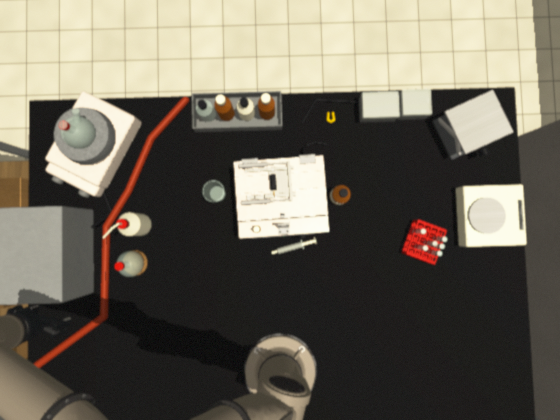

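The scene view shows the reactor at about (285,230) with the hasp upright at (274,183). In the top view the reactor spans about (233..328, 155..238), with the syringe in front, the beaker to the left and the amber bottle to the right. I'll enlarge both.

```bash
python3 - <<'E'
import cv2
a=cv2.imread("pics/top0.png")[148:248,225:345]; cv2.imwrite("pics/topc.png",cv2.resize(a,None,fx=6,fy=6,interpolation=cv2.INTER_CUBIC))
a=cv2.imread("pics/scene0.png")[165:285,220:380]; cv2.imwrite("pics/scenec.png",cv2.resize(a,None,fx=5,fy=5,interpolation=cv2.INTER_CUBIC))
E
```

```text
(no output)
```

View pics/topc.png

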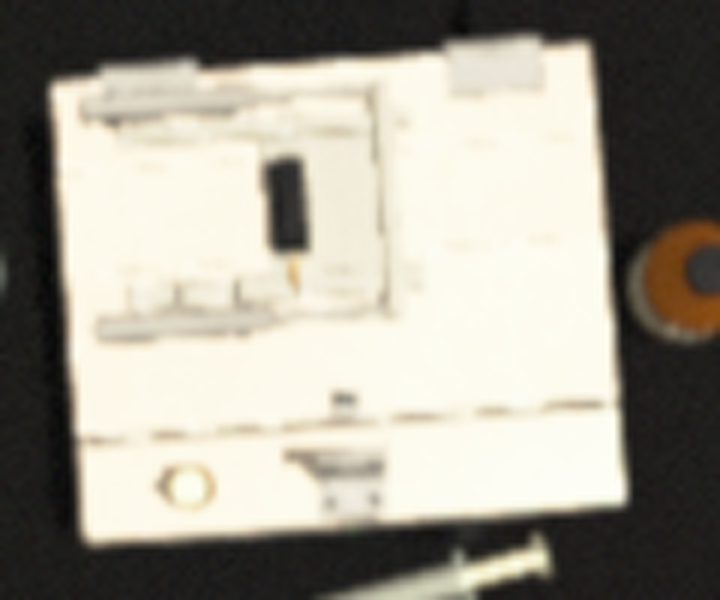

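View pics/scenec.png

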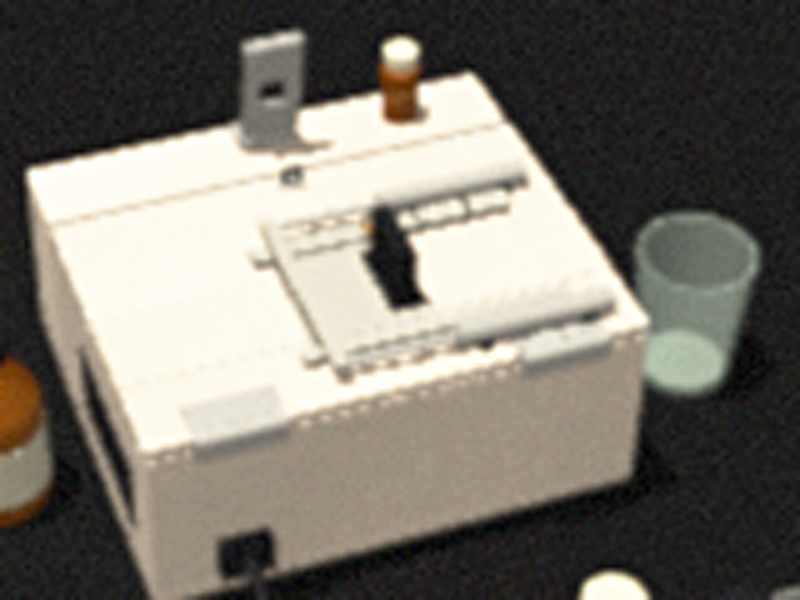

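The top crop gives the lid corners at front-left (85,545), front-right (628,505), back-right (592,40) and back-left (50,80). The grip top is at about (286,205), the staple at (345,399), and the vial cap at (188,487). In the scene crop the strap stands nearly upright, with its top edge running (242,42) to (303,34).

```bash
cat >h.py <<'E'
import numpy as np
from scipy.spatial.transform import Rotation as R
from scipy.optimize import least_squares
def proj(c,P):
    w,x,y,z=c["attitude"]; p=R.from_quat([x,y,z,w]).inv().apply(np.atleast_2d(P)-c["eye"])
    q=p@c["K"].T; return q[:,:2]/q[:,2:]
def W(p,L):
    c,s=np.cos(p[2]),np.sin(p[2]); L=np.atleast_2d(L)/1000.
    return np.c_[p[0]+c*L[:,0]-s*L[:,1],p[1]+s*L[:,0]+c*L[:,1],L[:,2]]
E
python3 - <<'E'
from h import *
t,s=np.load("top0.npz"),np.load("scene0.npz")
ut=lambda a:(np.array(a,float)+.5)/6-.5+[225,148]
us=lambda a:(np.array(a,float)+.5)/5-.5+[220,165]
C=[[-120,140,130],[-120,-140,130],[120,-140,130],[120,140,130]]
T=ut([(85,545),(628,505),(592,40),(50,80)]); S=us([(472,72),(28,168),(145,455),(648,322)])
ST=[[-57,0,142.7]]
f1=lambda p:np.r_[(proj(t,W(p,C))-T).ravel(),(proj(t,W(p,ST))-ut([(345,397)])).ravel()]
f2=lambda p:np.r_[(proj(s,W(p,C))-S).ravel(),(proj(s,W(p,ST))-us([(291,169)])).ravel()]
for f in (f1,f2,lambda p:np.r_[f1(p),f2(p)]):
    r=least_squares(f,[.47,0,0]); print(r.x.round(4),r.fun.round(1))
p=r.x
G=[[45,22,170]]
print(proj(t,W(p,G))-ut([(286,180)]),"grip top px diff (rough)")
def hasp(a): return [-95+72*np.cos(a),0,134.5+72*np.sin(a)]
for a in (1.3,1.4,1.5,1.6,1.7,1.8,1.9,2.0,2.1):
    L=W(p,[[-95+75*np.cos(a),k,134.5+75*np.sin(a)] for k in(17,-17)])
    print(a,((proj(s,L)-[220,165])*5).round(0).ravel(),((proj(t,L)-[225,148])*6).round(0).ravel())
for n,l in dict(hinge=[-95,0,134.5],tip0=[-23,0,141],grip=[45,22,160],griph=[45,52,160]).items(): print(n,W(p,l).round(4))
E
```

```text
[ 0.5765 -0.018   0.0446] [ 0.  -0.5 -0.4 -0.6 -0.6  0.4  0.6  0.3  0.3  0.4]
[ 0.5761 -0.0203  0.047 ] [ 0.1  0.2 -0.5  0.5 -0.  -0.4  0.4  0.4 -0.1 -0.7]
[ 0.5762 -0.0193  0.0456] [ 0.5 -0.4  0.1 -0.5 -0.2  0.4  1.   0.4  0.7  0.4  0.5  0.2 -0.   0.4
  0.3 -0.5  0.8  0.4  0.3 -0.7]
[[0.85173776 3.14151184]] grip top px diff (rough)
1.3 [308.  48. 250.  60.] [316. 431. 386. 426.]
1.4 [304.  39. 246.  51.] [317. 446. 387. 441.]
1.5 [299.  30. 242.  42.] [319. 462. 389. 456.]
1.6 [295.  23. 238.  35.] [320. 477. 390. 472.]
1.7 [290.  17. 233.  28.] [321. 493. 391. 487.]
1.8 [286.  12. 229.  23.] [322. 508. 392. 502.]
1.9 [282.   8. 225.  19.] [323. 523. 393. 517.]
2.0 [278.   5. 222.  17.] [324. 537. 394. 532.]
2.1 [274.   4. 218.  16.] [325. 550. 395. 545.]
hinge [[ 0.4813 -0.0236  0.1345]]
tip0 [[ 0.5532 -0.0203  0.141 ]]
grip [[0.6202 0.0048 0.16  ]]
griph [[0.6188 0.0347 0.16  ]]
```

{"name": "jog_arm", "arguments": {"deltas": [[0,0,0.05,0,0,0,0],[0,0,0.05,0,0,0,0],[0,0,0.04,0,0,0,0],[0.012,-0.04,0,0,0,0.06,0],[0.012,-0.04,0,0,0,0.06,0],[0.012,-0.04,0,0,0,0.06,0],[0.012,-0.04,0,0,0,0.06,0],[0.012,-0.04,0,0,0,0.06,0],[0.012,-0.04,0,0,0,0.06,0],[0.012,-0.04,0,0,0,0.06,0]], "newtons": 60}}

```text
t: 1.1
eef_pos: [0.3388, 0.3432, 0.393]
tool_rot: [-0.0, -0.018, 1.0, -0.0]
contact_force: [0.3, 0.3, 1.2]
gripper_width: -0.0
grasp_force: 0.0
```

{"name": "jog_arm", "arguments": {"deltas": [[0.012,-0.04,0,0,0,0,0],[0.012,-0.04,0,0,0,0,0],[0.012,-0.04,0,0,0,0,0],[0.012,-0.04,0,0,0,0,0],[0.012,-0.04,0,0,0,0,0],[0.012,-0.04,0,0,0,0,0],[0.012,-0.04,0,0,0,0,0],[0.012,-0.04,0,0,0,0,0],[0.012,-0.04,0,0,0,0,0],[0,0,0,0,0,0,0]]}}

```text
t: 2.1
eef_pos: [0.447, -0.0206, 0.3934]
tool_rot: [0.0, -0.012, 1.0, -0.001]
contact_force: [-0.4, -0.4, -0.5]
gripper_width: 0.001
grasp_force: 0.0
```

{"name": "jog_arm", "arguments": {"deltas": [[0,-0.004,-0.04,0,0,0.022,0],[0,0,-0.04,0,0,0,0],[0,0,-0.04,0,0,0,0],[0,0,-0.04,0,0,0,0],[0,0,-0.031,0,0,0,0],[0,0,0,0,0,0,0],[0,0,0,0,0,0,0]]}}

```text
t: 2.8
eef_pos: [0.4466, -0.0186, 0.2027]
tool_rot: [-0.0, -0.028, 1.0, -0.0]
contact_force: [0.2, 0.1, 0.9]
gripper_width: 0.0
grasp_force: 0.0
```

```bash
python3 - <<'E'
from station import bot
import cv2,numpy as np
c=bot.read_camera("scene"); cv2.imwrite("pics/s1.png",cv2.resize(c["img"][90:240,200:400,::-1],None,fx=4,fy=4,interpolation=cv2.INTER_CUBIC))
E
```

```text
(no output)
```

View pics/s1.png

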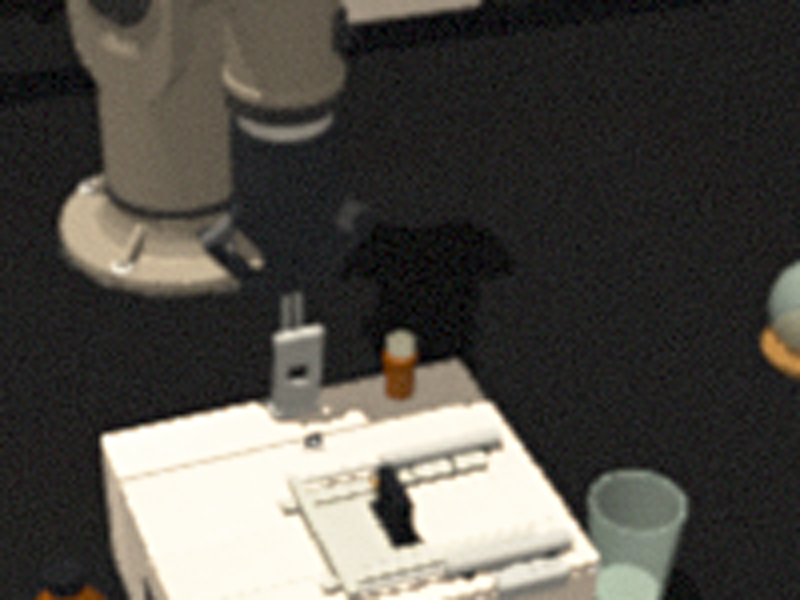

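{"name": "jog_arm", "arguments": {"deltas": [[0.012,-0.003,0,0,0,0,0],[0.012,0,0,0,0,0,0],[0.01,0,0,0,0,0,0],[0.01,0,0,0,0,0,0],[0.01,0,0,0,0,0,0],[0.01,0,0,0,0,0,0],[0.01,0,0,0,0,0,0],[0.01,0,0,0,0,0,0],[0.01,0,0,0,0,0,0],[0.008,0,0,0,0,0,0]]}}

```text
t: 3.85
eef_pos: [0.5502, -0.0218, 0.2026]
tool_rot: [0.001, -0.028, 1.0, -0.0]
contact_force: [0.6, -0.8, -0.6]
gripper_width: 0.001
grasp_force: 0.0
```

{"name": "jog_arm", "arguments": {"deltas": [[0,0,-0.005,0,0,0,0],[0,0,-0.008,0,0,0,0],[0,0,-0.008,0,0,0,0],[0,0,-0.006,0,0,0,0],[0,0,0,0,0,0,0]]}}

```text
t: 4.35
eef_pos: [0.5607, -0.0213, 0.1804]
tool_rot: [0.013, -0.028, 1.0, -0.0]
contact_force: [21.9, 1.7, 6.1]
gripper_width: 0.003
grasp_force: 10.3
```

{"name": "jog_arm", "arguments": {"deltas": [[0,0,0.01,0,0,0,0],[0,0,0.01,0,0,0,0],[0,0,0.03,0,0,0,0],[0,0,0.03,0,0,0,0],[0,0,0,0,0,0,0]]}}

```text
t: 4.85
eef_pos: [0.5508, -0.0222, 0.259]
tool_rot: [0.003, -0.027, 1.0, 0.001]
contact_force: [1.3, -0.8, -0.3]
gripper_width: 0.0
grasp_force: 0.0
```

```bash
python3 - <<'E'
from station import bot
import cv2,numpy as np
c=bot.read_camera("scene"); cv2.imwrite("pics/s2.png",cv2.resize(c["img"][140:260,220:380,::-1],None,fx=5,fy=5,interpolation=cv2.INTER_CUBIC))
E
```

```text
(no output)
```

View pics/s2.png

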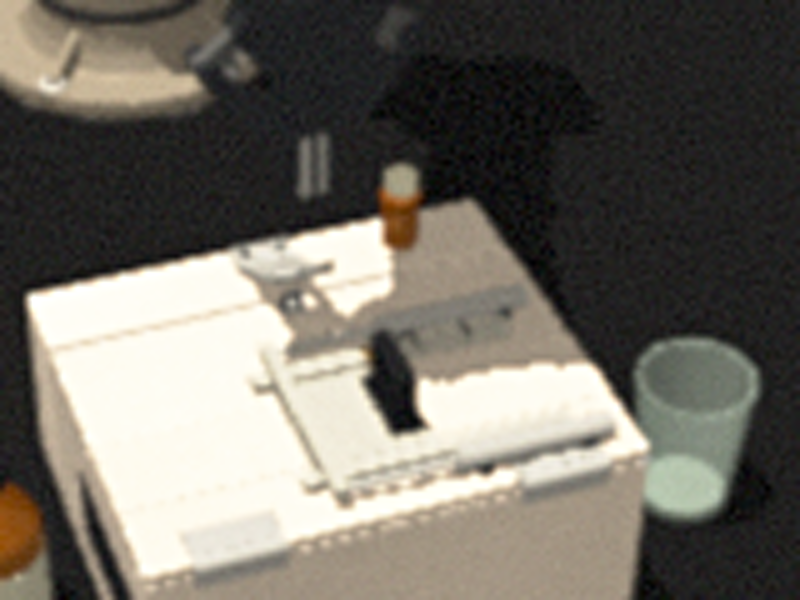

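The strap now lies over the staple, which shows through the slot at (295,300). The strap's far end runs from about (290,348) to (345,335). I'll check its angle numerically.

```bash
python3 - <<'E'
from h import *
s=np.load("scene0.npz"); p=[.5762,-.0193,.0456]
for a in (0,.1,.2,.3,.4,.6):
    L=W(p,[[-95+d*np.cos(a),k,134.5+d*np.sin(a)] for d,k in((75,17),(75,-17),(38,8),(38,-8))]+[[-57,0,142.7]])
    print(a,((proj(s,L)-[220,140])*5).round(0).ravel())
E
```

```text
0 [341. 332. 284. 345. 304. 297. 277. 303. 290. 288.]
0.1 [341. 321. 284. 335. 304. 291. 277. 297. 290. 288.]
0.2 [340. 310. 283. 323. 303. 286. 277. 292. 290. 288.]
0.3 [339. 298. 282. 311. 303. 280. 276. 285. 290. 288.]
0.4 [338. 285. 280. 298. 302. 273. 275. 279. 290. 288.]
0.6 [334. 259. 276. 272. 300. 260. 273. 266. 290. 288.]
```

```bash
python3 - <<'E'
import cv2
a=cv2.imread("pics/s2.png")[220:400,210:400]; cv2.imwrite("pics/s2c.png",cv2.resize(a,None,fx=3,fy=3,interpolation=cv2.INTER_CUBIC))
E
```

```text
(no output)
```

View pics/s2c.png

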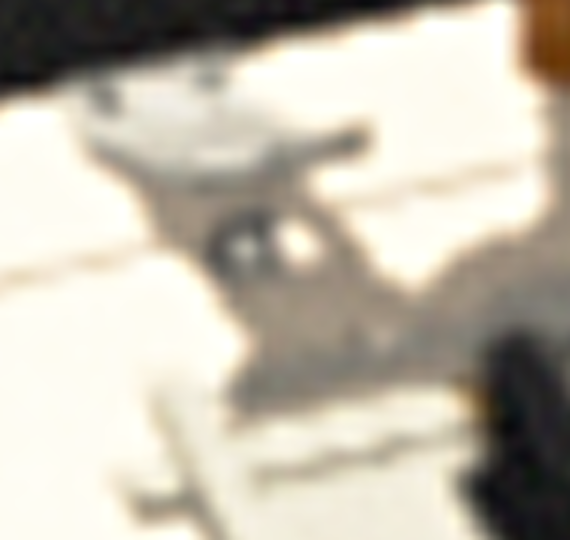

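The grey strap edge runs down to about (284,345), which fits an angle near 0. Next I'll press the curl firmly from above.

{"name": "jog_arm", "arguments": {"deltas": [[-0.004,0.001,-0.04,0,0,0,0],[0,0,-0.03,0,0,0,0],[0,0,-0.006,0,0,0,0],[0,0,0,0,0,0,0]]}}

```text
t: 5.3
eef_pos: [0.5434, -0.021, 0.1779]
tool_rot: [-0.002, -0.027, 1.0, -0.0]
contact_force: [1.0, -1.0, 1.0]
gripper_width: -0.003
grasp_force: 0.0
```

{"name": "jog_arm", "arguments": {"deltas": [[0,0,-0.004,0,0,0,0],[0,0,-0.004,0,0,0,0],[0,0,-0.003,0,0,0,0],[0,0,0,0,0,0,0]]}}

```text
t: 5.7
eef_pos: [0.5447, -0.0208, 0.1684]
tool_rot: [0.0, -0.028, 1.0, 0.0]
contact_force: [-0.4, 0.4, 0.0]
gripper_width: 0.0
grasp_force: 0.0
```

{"name": "jog_arm", "arguments": {"deltas": [[0.003,0,-0.003,0,0,0,0],[0,0,-0.002,0,0,0,0],[0,0,0,0,0,0,0]]}}

```text
t: 6.0
eef_pos: [0.5478, -0.0208, 0.1631]
tool_rot: [0.0, -0.028, 1.0, -0.0]
contact_force: [-0.2, -0.5, 0.7]
gripper_width: 0.003
grasp_force: 0.0
```

{"name": "jog_arm", "arguments": {"deltas": [[0,0,-0.002,0,0,0,0],[0,0,0,0,0,0,0]]}}

```text
t: 6.2
eef_pos: [0.5479, -0.0209, 0.1625]
tool_rot: [0.0, -0.027, 1.0, 0.0]
contact_force: [-4.4, 0.3, 11.2]
gripper_width: 0.003
grasp_force: 6.0
```

Contact came with the fingertips at z≈0.1405, where the curl top should be with the hasp flat, and I pressed with 11 N. So the hasp is down. On to the grip.

{"name": "jog_arm", "arguments": {"deltas": [[0,0,0,0,0,0,0],[0,0,0.02,0,0,0,0],[0,0,0.03,0,0,0,0],[0,0,0.03,0,0,0,0.6],[0.03,0.01,0,0,0,0,0.6],[0.03,0.01,0,0,0,0,0.6],[0.012,0.006,0,0,0,-0.01,0.6],[0,0,0,0,0,0,0.6],[0,0,0,0,0,0,0.6]]}}

```text
t: 7.1
eef_pos: [0.6184, 0.0044, 0.2406]
tool_rot: [-0.001, -0.022, 1.0, -0.0]
contact_force: [0.7, -1.0, -0.4]
gripper_width: 0.596
grasp_force: 0.0
```

```bash
python3 - <<'E'
from station import bot
import cv2,numpy as np
c=bot.read_camera("scene"); a=cv2.resize(c["img"][150:260,230:330,::-1],None,fx=5,fy=5,interpolation=cv2.INTER_CUBIC)
w=bot.read_camera("wrist"); np.savez("wrist1.npz",**w); b=w["img"][:,:,::-1]; b=cv2.resize(b,(300,225))
o=np.zeros((550,800,3),np.uint8); o[:550,:500]=a; o[:225,500:]=b; cv2.imwrite("pics/s3.png",o)
E
```

```text
(no output)
```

View pics/s3.png

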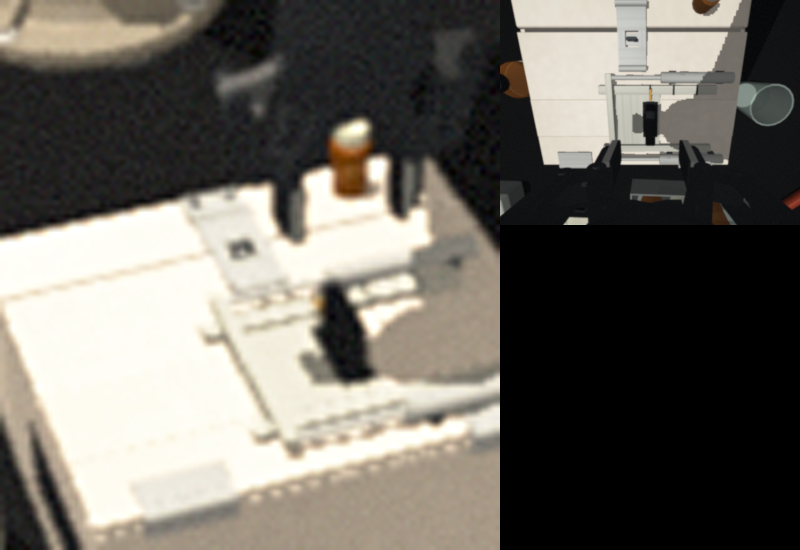

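The hasp lies flat with the staple through its slot at (242,247), and the vial is standing. In the wrist view the grip is centred between the fingers at about (650,120). I'll descend and grasp.

{"name": "jog_arm", "arguments": {"deltas": [[0.001,0,-0.03,0,0,0,0.6],[0,0,-0.03,0,0,0,0.6],[0,0,-0.012,0,0,0,0.6],[0,0,-0.006,0,0,0,0.6],[0,0,0,0,0,0,0.6]]}}

```text
t: 7.7
eef_pos: [0.6204, 0.0048, 0.1634]
tool_rot: [-0.0, -0.022, 1.0, -0.0]
contact_force: [0.5, 0.2, 0.3]
gripper_width: 0.601
grasp_force: 0.0
```

{"name": "jog_arm", "arguments": {"deltas": [[0,0,0,0,0,0,0],[0,0,0,0,0,0,0],[0,0,0,0,0,0,0],[0,0,0,0,0,0,0],[0,0,0,0,0,0,0]], "newtons": 80}}

```text
t: 8.2
eef_pos: [0.6213, 0.0046, 0.1646]
tool_rot: [0.001, -0.022, 1.0, -0.0]
contact_force: [-1.6, -0.9, 5.9]
gripper_width: 0.126
grasp_force: 79.0
```

{"name": "jog_arm", "arguments": {"deltas": [[0,0.003,0.001,0,0,0,0],[0,0.004,0,0,0,0,0],[0,0.004,0,0,0,0,0],[-0.001,0.004,0,0,0,0,0],[0,0.004,0,0,0,0,0],[0,0.004,0,0,0,0,0],[0,0.004,0,0,0,0,0],[0,0.003,0,0,0,0,0],[0,0,0,0,0,0,0],[0,0,0,0,0,0,0]]}}

```text
t: 9.2
eef_pos: [0.6201, 0.0315, 0.1646]
tool_rot: [0.001, -0.021, 1.0, -0.002]
contact_force: [1.9, -9.0, -0.5]
gripper_width: 0.122
grasp_force: 78.9
```

```bash
python3 - <<'E'
from station import bot
import cv2,numpy as np
o=bot.get_obs(); print(o["eef_pos"],o["contact_force"],o["tool_rot"],o["grasp_force"],o["torque"])
c=bot.read_camera("scene"); a=cv2.resize(c["img"][170:250,240:340,::-1],None,fx=5,fy=5,interpolation=cv2.INTER_CUBIC)
w=bot.read_camera("wrist"); np.savez("wrist2.npz",**w); b=w["img"][:,:,::-1]; cv2.imwrite("pics/w2full.png",b); b=cv2.resize(b[60:320,160:460],None,fx=1,fy=1)
o=np.zeros((400,800,3),np.uint8); o[:400,:500]=a; o[:260,500:]=b; cv2.imwrite("pics/s4.png",o)
E
```

```text
[0.62009539 0.03153606 0.16461297] [ 1.91879459 -8.9811159  -0.48120363] [ 7.00960271e-04 -2.12986923e-02  9.99770805e-01 -2.05248099e-03] 78.94935607910156 [-1.69780669 -0.36687705  0.13289331]
```

View pics/s4.png

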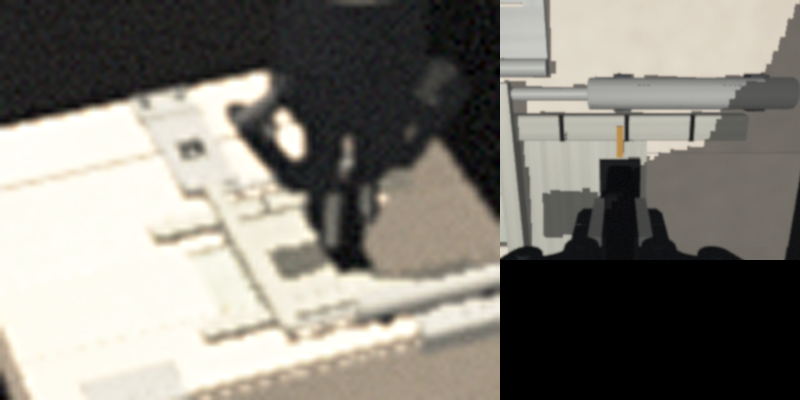

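In the wrist view the marks are at columns 562, 627 and 693 and the pointer is at 620. That is about 3 mm short of the middle mark, which agrees with the 26.9 mm of measured travel. I'll nudge it.

{"name": "jog_arm", "arguments": {"deltas": [[0,0.002,0,0,0,0,0],[0,0.0015,0,0,0,0,0],[0,0,0,0,0,0,0],[0,0,0,0,0,0,0],[0,0,0,0,0,0,0],[0,0,0,0,0,0,0]]}}

```text
t: 9.9
eef_pos: [0.62, 0.0346, 0.1646]
tool_rot: [0.001, -0.021, 1.0, -0.002]
contact_force: [0.9, -10.2, -0.2]
gripper_width: 0.124
grasp_force: 78.9
```

```bash
python3 - <<'E'
from station import bot
import cv2,numpy as np
o=bot.get_obs(); print(o["t"],o["eef_pos"],o["contact_force"],o["grasp_force"])
c=bot.read_camera("scene")["img"][120:270,215:375,::-1]; a=cv2.resize(c,None,fx=3,fy=3,interpolation=cv2.INTER_CUBIC)
w=bot.read_camera("wrist"); b=w["img"][60:320,160:460,::-1]
o=np.zeros((450,780,3),np.uint8); o[:450,:480]=a; o[:260,480:]=b; cv2.imwrite("pics/s5.png",o)
E
```

```text
9.9 [0.61995419 0.03459448 0.16458092] [  0.88609856 -10.19185004  -0.16885696] 78.91638278961182
```

View pics/s5.png

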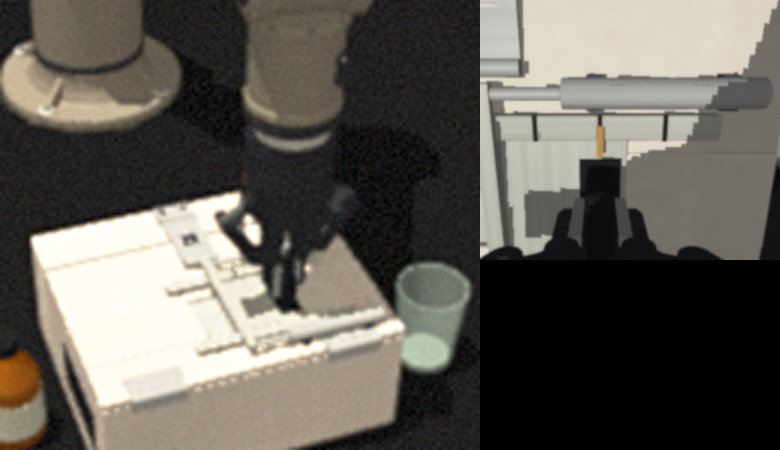

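The pointer at column 600 is on the middle mark, and the spring force reads 10.2 N, which matches half travel. The hasp is flat and the lid is shut, so I'm handing in while still holding the grip.

```bash
python3 -c "
from station import bot
print(bot.hand_in())"
```

```text
the job is handed in; nothing more can be done
None
```

The hasp is pressed flat over the staple, and the job is handed in with the gripper still holding the shutter half open (pointer on the middle mark, 10.2 N spring force); no verdict was returned.

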